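Find the heavier seal blank by lifting and present it over the carving vise

ROBOT

A 7-joint arm with a two-finger parallel gripper is mounted at the origin on the work surface. World frame = base frame: x ahead of the robot, y to its left, z up, the work surface at z = 0. Lengths are in mm, angles in rad, forces in N, time in s.
With the tool pointing down it reaches from about 400 to 875 mm from the base axis. Payload 4.4 kg.
Tool frame: the origin (TCP) lies midway between the tips of the shut fingers; the grasp point (between the pads) lies 19 mm behind it; z points along the fingers, y is the line along which they close (so a half turn about z gives the same grasp; the last joint's range is limited). The gripper opens to 85 mm and grips with 20 to 120 N. Pads are 22 mm wide; open, the fingers measure 114 mm over their backs; the gripper's body (76 mm by 85 mm) begins 54 mm behind the grasp point. The pads swing forward as they close: fully open they stand 13 mm farther back than shut.
Start: joints at [-1.226, 0.628, 0.038, 1.517, -0.027, 0.996, -0.02], TCP at [259.551, 595.945, 231.313] pointing down, gripper open.
Joint ranges: [-3.06, 3.06], [-0.37, 2.12], [-1.25, 1.32], [0.18, 2.47], [-1.1, 4.24], [0.23, 1.98], [-2.94, 2.94]. Speed limits (rad/s): [2.57, 2.57, 3.14, 3.14, 3.14, 3.14, 3.14].

INTERFACE

Orientations are given as a 3x3 rotation matrix whose columns are the frame's x, y, z axes.
In Python, from plant import * gives the robot as it stands.
- The arm moves only by the tool move_arm, never from a script. Its arguments are lists of equal length, an entry for each row: "dp": the shift along the world's x, y, z in cm, a list of three; "twist": the turn about the world's z in rad; "claw": the gripper's target within -1 to 1 (fully open at 1, half-way at 0, shut at -1). In form: {"dp": [[x, y, z], ...], "twist": [twist, ...], "claw": [claw, ...]}. A call has 1 to 8 rows; each row shifts and turns the commanded pose from where the row before left it; what a row does not reach is not made up. A row lasts 1/10 s, in which the tool goes at most 50 mm and 8.59 degrees, less where a joint would pass 70% of its speed; a pose out of reach is approached as far as the arm can. A call with a gripper value outside its range is refused whole. The fingers move at their own pace and stop on an object; "grip_force" is the grip in N (left out, the last holds). Time passes only in rows, so rows that do not move let the fingers close. It gives the time, the measured TCP pose, the force, the opening and the grip force at its end, in the units of the state.
- read_state(): the state, without advancing time (a new reading comes with each control period).
- snapshot(name): name is "scene" or "top"; returns a dict with "image" (400x640x3 uint8, red, green, blue), "range_z" (400x640 float32, mm along the optical axis (not along the pixel's ray), 0 where there is no reading), "fx", "fy", "cx", "cy" (pixels), "T" (4x4, takes a point from camera to world coordinates). Camera axes: x right, y down, z forward; pixel columns grow to the right and rows downward; lengths in mm; the calibration is good to about 2 mm. A picture is of the moment at which its call begins.
- close_job(): hands the job in; it is judged then, once.
Trained networks look in a picture, given as the dict that the camera call returned (one of the last four; its "shot" number tells which), for a name from the list of things; names that differ only in an ending like _2 or _b are one class to them, and where a whole thing is asked for, a point or a joint stands for the part that bears it (a point fixed in the world has none). Each returns a list of dicts, best first, with "score" (0 to 1); they miss things now and then, are a little off and sometimes report something else, mostly with a low value. They report only what shows in the picture. A call takes as long as a camera call.
- boxes_of(target, picture): "pixel" ([column, row] in pixels, amid what is visible of it).
- masks_of(target, picture): "region" (400x640 bool, what is visible of it) and "pixel" ([column, row] in pixels, amid what is visible of it).
The state is a dict: "time_s": time; "qpos": joint angles; "qd": joint speeds; "joint_torque": joint torques, N m; "tool_pos": TCP position; "ee_rot": TCP orientation; "ft_force": force on the tool from outside, world axes, zero at the start; "moment": the same for the moment, N m; "opening": finger opening in mm; "gripper_force": force on a finger pad.
Only numpy, scipy, OpenCV 4.12 (cv2) and the standard library are available. Lean on these libraries where they do the work, as an engineer would, in place of code of your own. Each camera call takes 0.05 s, during which the arm holds its last target. There are 200 camera calls.

TASK

One of the two look-alike seal blanks on the cork pads is solid stone, the other a lighter resin cast: lift each in turn to feel which is heavier, gripping gently (40 N at most) and setting down softly, always on the pad it came from. Leave the lighter one standing there, let go, and present the heavier one: hold it upright and square with the jaws over the middle of the open carving vise, its foot a few centimetres (2 to 7) above the jaws and touching nothing. The program finishes while the gripper is still holding it there; leave everything else where it is.

Things in the scene. Friction and masses are not known exactly. Their poses are not given: they have to be found in the camera images.
- blank_1: look-alike seal blank on pad_1: square stone-coloured prism 46 x 46 x 70 high, sides along its x and y, round knob (38 wide) on top, 94 high in all. Origin: centre of underside, z up. One blank is 0.23-0.35 kg, the other 0.47-0.61; no name, look or place tells which. Fragile: grip the square sides with 20 to 40 N (chips above 60 N a side); never drop, knock or tip it
- pad_1: square cork pad fixed to the table, 76 x 76, 6 thick; origin at the centre of its underside (top 6 above)
- blank_2: look-alike seal blank on pad_2: square stone-coloured prism 46 x 46 x 70 high, sides along its x and y, round knob (38 wide) on top, 94 high in all. Origin: centre of underside, z up. One blank is 0.23-0.35 kg, the other 0.47-0.61; no name, look or place tells which. Fragile: grip the square sides with 20 to 40 N (chips above 60 N a side); never drop, knock or tip it
- pad_2: square cork pad fixed to the table, 76 x 76, 6 thick; origin at the centre of its underside (top 6 above)
- vise: low wooden seal-carving vise fixed to the table: bed 170 (x) x 80 (y), 18 high; two jaws 28 thick (x), 80 wide (y) stand on it, tops 55 above the table, open 64 apart along x, gap centred on the origin; a steel screw with a cross bar sticks out to 105 on the +x end. Origin: centre of the underside, z up
- vise_mouth (a point): centre of the vise's mouth: midway between the jaws, level with the jaw tops (55 above the table); axes as the vise
- ink_jar: bystander, not to be disturbed: round blue ink-paste jar, 52 wide, 42 high (mm); origin at its underside
- tin: bystander, not to be disturbed: small round tin, 54 wide, 60 high (mm); origin at its underside
- sanding_block: bystander, not to be disturbed: cork sanding block, 55 x 35 x 28 (mm); origin at its underside
- glue: bystander, not to be disturbed: glue bottle with black cap, 38 wide, 100 high (mm); origin at its underside
- chisel: bystander, not to be disturbed: carving chisel with wrapped grip lying flat, 150 long, 12 thick (mm); origin at its underside
- brush: bystander, not to be disturbed: dusting brush lying flat, 190 long (mm); origin at its underside
- tape: bystander, not to be disturbed: roll of tape lying flat, 90 wide, 24 high (mm); origin at its underside

How it is judged:
By the outcome, as a careful person would: the job done as asked, in the order asked, and still so for the second after the job is handed in, while the arm keeps its last pose, push and grip.
It also fails if it takes over 72 s, if anything falls off the work surface, if the arm or the gripper's body presses on something with over 40 N, if the wrist force passes 120 N, or if a joint passes its speed limit or range.

## Working session

There is one attempt and no reset: what is moved stays moved. The work goes in short steps, Python scripts to look and compute and a tool call to move; the robot and the scene stay as the last step left them, time stands still between calls to the robot, and variables do not carry over. Pictures are saved under pics/ and viewed, at most 10 in all, crops included, and the job is handed in when it is done.

Besides the shell and the picture viewer there is one more tool, called after "Emit:" in YAML: its name, and indented under it one key for each argument. move_arm: Moves the arm, as the interface text tells. Its arguments: {"type":"object","properties":{"dp":{"type":"array","items":{"type":"array","items":{"type":"number"}}},"twist":{"type":"array","items":{"type":"number"}},"claw":{"type":"array","items":{"type":"number"}},"grip_force":{"type":"number"}},"required":["dp","twist","claw"]}

```bash
mkdir -p pics
cat > h.py <<'E'
from plant import *
import numpy as np, cv2
def pts(p,m=None):
    z=p["range_z"]; m=(z>0) if m is None else (m&(z>0))
    v,u=np.nonzero(m); d=z[v,u]
    c=np.c_[(u-p["cx"])/p["fx"]*d,(v-p["cy"])/p["fy"]*d,d,np.ones(len(d))]
    return (c@p["T"].T)[:,:3]
def save(p,n): cv2.imwrite(f"pics/{n}.png",p["image"][:,:,::-1])
E
python3 - <<'E'
from h import *
s=read_state();print(s["time_s"],s["tool_pos"],s["ee_rot"],s["ft_force"],s["opening"])
a=snapshot("scene");b=snapshot("top")
im=np.vstack([a["image"],b["image"]])[:,:,::-1]
cv2.imwrite("pics/s0.png",a["image"][:,:,::-1]);cv2.imwrite("pics/t0.png",b["image"][:,:,::-1])
print(b["T"],a["T"])
for n in ["blank_1","pad_1","vise","ink_jar","tin","sanding_block","glue","chisel","brush","tape"]:
    for r in masks_of(n,b)[:3]:
        P=pts(b,r["region"])
        if len(P)<20: continue
        zt=np.percentile(P[:,2],95);Q=P[P[:,2]>5]
        if len(Q)<5:Q=P
        rc=cv2.minAreaRect(Q[:,:2].astype(np.float32))
        print(n,round(r["score"],2),np.round(r["pixel"]),len(P),"ztop",round(zt),"rect",np.round(rc[0]),np.round(rc[1]),round(rc[2],1))
E
```

```text
0.0 [259.30348769 595.33276189 230.38239692] [[-9.16788114e-01  3.99373253e-01 -7.48300835e-04]
 [ 3.99373953e-01  9.16786372e-01 -1.78734023e-03]
 [-2.77838723e-05 -1.93746414e-03 -9.99998123e-01]] [ 0.40821874 -0.63518895  0.12835278] 85.01628442627872
[[ 1.50994041e-02 -9.86938541e-01  1.60388046e-01  3.36412720e+02]
 [-9.99872212e-01 -1.57459794e-02 -2.76104960e-03  1.00921769e+01]
 [ 5.25045313e-03 -1.60325860e-01 -9.87050177e-01  1.48555755e+03]
 [ 0.00000000e+00  0.00000000e+00  0.00000000e+00  1.00000000e+00]] [[-8.55861261e-02  7.92106889e-01 -6.04352291e-01  1.30683687e+03]
 [ 9.96308461e-01  7.21012423e-02 -4.65925111e-02  5.36365480e+01]
 [ 6.66830204e-03 -6.06108974e-01 -7.95353661e-01  1.02977451e+03]
 [ 0.00000000e+00  0.00000000e+00  0.00000000e+00  1.00000000e+00]]
blank_1 0.64 [241. 202.] 236 ztop 99 rect [550. 270.] [46. 46.] 28.0
blank_1 0.49 [395. 222.] 257 ztop 100 rect [ 487. -257.] [47. 47.] 7.2
pad_1 0.79 [250. 204.] 213 ztop 10 rect [552. 265.] [75. 75.] 20.6
pad_1 0.6 [389. 234.] 229 ztop 12 rect [ 484. -251.] [75. 73.] 28.6
vise 0.7 [327. 192.] 1076 ztop 5
[... 168 characters left out ...]
] 25.6
tin 0.72 [336. 248.] 206 ztop 64 rect [408. -59.] [50. 50.] 88.9
sanding_block 0.56 [277. 159.] 157 ztop 32 rect [713. 137.] [56. 34.] 15.4
sanding_block 0.35 [239. 202.] 291 ztop 99 rect [550. 275.] [55. 57.] 32.1
glue 0.64 [357. 155.] 147 ztop 100 rect [ 736. -123.] [48. 36.] 34.7
chisel 0.54 [235. 158.] 134 ztop 15 rect [731. 296.] [137.  12.] 71.6
chisel 0.43 [396. 224.] 257 ztop 100 rect [ 487. -257.] [47. 47.] 8.1
brush 0.87 [196. 221.] 532 ztop 23 rect [472. 434.] [ 47. 188.] 80.3
brush 0.17 [397. 221.] 237 ztop 100 rect [ 487. -257.] [47. 47.] 7.2
tape 0.68 [311. 244.] 186 ztop 46 rect [411.  34.] [44. 49.] 4.2
tape 0.65 [449. 208.] 321 ztop 28 rect [ 518. -440.] [87. 91.] 3.3
```

Run:
```python
from h import *
a=snapshot("scene");b=snapshot("top")
cv2.imwrite("pics/t1.png",cv2.resize(b["image"][120:300,170:490,::-1],None,fx=2.5,fy=2.5,interpolation=cv2.INTER_CUBIC))
R={}
for cam,p in(("top",b),("scene",a)):
  A=pts(p)
  for i,c in((1,(550,270)),(2,(487,-257))):
    Q=A[(np.hypot(A[:,0]-c[0],A[:,1]-c[1])<60)]
    for nm,lo,hi in(("pad",3,20),("shoulder",70,80),("body",30,80),("knob",92,104)):
        q=Q[(Q[:,2]>lo)&(Q[:,2]<hi)]
        if len(q)<5: continue
        rc=cv2.minAreaRect(q[:,:2].astype(np.float32))
        print(cam,i,nm,len(q),np.round(rc[0],1),np.round(rc[1],1),round(rc[2],1),"zmed",round(np.median(q[:,2]),1))
  q=A[(np.abs(A[:,0]-603)<130)&(np.abs(A[:,1]+20)<80)&(A[:,2]>50)&(A[:,2]<65)]
  rc=cv2.minAreaRect(q[:,:2].astype(np.float32)); print(cam,"jaws",np.round(rc[0],1),np.round(rc[1],1),rc[2],np.median(q[:,2]))
```

```text
top 1 pad 249 [551.2 268. ] [111.1 111.6] 17.7 zmed 5.7
top 1 shoulder 93 [550.8 270.8] [45.8 45.7] 27.9 zmed 74.9
top 1 body 139 [550.7 270.8] [46.1 45.7] 27.9 zmed 73.5
top 1 knob 48 [551.7 270.5] [23.7 23.6] 6.8 zmed 97.1
top 2 pad 261 [ 486.6 -257.7] [112.9 109.7] 53.2 zmed 6.0
top 2 shoulder 92 [ 487.2 -257.3] [46.1 46.3] 7.9 zmed 74.9
top 2 body 133 [ 487.3 -257.8] [46.1 49.2] 7.8 zmed 73.2
top 2 knob 56 [ 487.  -257.1] [23.5 26.2] 0.3 zmed 96.9
top jaws [595.2 -21.5] [120.6  79.2] 10.270380020141602 54.410797028557454
scene 1 pad 406 [558.3 267.4] [118.6  98.1] 75.9 zmed 6.5
scene 1 shoulder 126 [551.6 269.8] [48.2 48.4] 24.9 zmed 75.5
scene 1 body 350 [552.2 269.4] [50.  49.2] 27.4 zmed 61.5
scene 1 knob 77 [554.4 269.4] [25.  25.8] 18.7 zmed 97.9
scene 2 pad 382 [ 492.  -255.3] [104.2 115.3] 28.0 zmed 6.6
scene 2 shoulder 119 [ 488.1 -259.7] [49.9 46.7] 10.7 zmed 76.4
scene 2 body 306 [ 488.  -259.4] [52.3 47.1] 7.1 zmed 63.0
scene 2 knob 67 [ 490.2 -258.2] [24.4 27.6] 47.8 zmed 98.4
scene jaws [596.7 -23.2] [123.2  79.3] 10.32439136505127 55.27496611998981
```

View pics/t1.png

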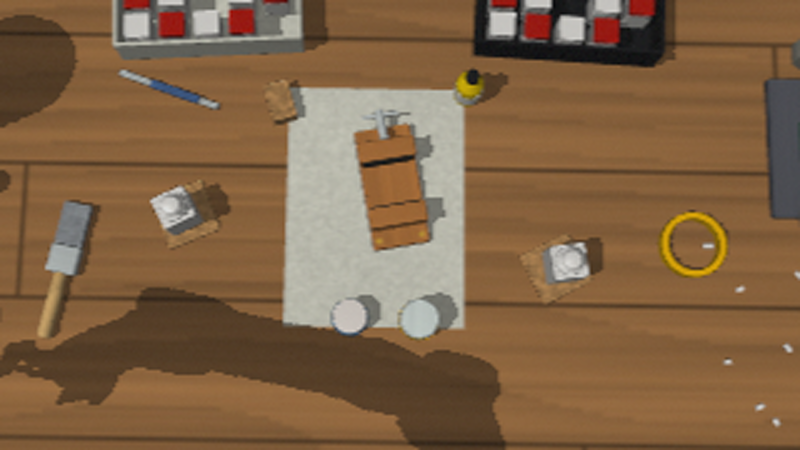

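View pics/s0.png

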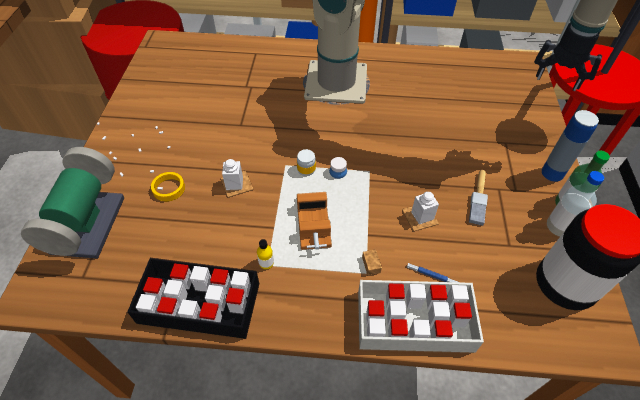

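The top view shows blank_1 at crop (178,205) and blank_2 at (568,262). The vise is at (393,187) with its screw at the far end, and the ink jar and tin are in front of it at (420,318) and (350,316). Scene view agrees: blanks at (425,207) and (232,178).

Emit:
move_arm:
  dp:
    - [3.2,-3.6,0]
    - [3.2,-3.6,0]
    - [3.2,-3.6,0]
    - [3.2,-3.6,0]
    - [3.2,-3.6,0]
    - [3.2,-3.6,0]
    - [3.2,-3.6,0]
    - [3.2,-3.6,0]
  twist: [-0.08,-0.08,-0.08,-0.08,-0.08,-0.08,-0.08,-0.08]
  claw: [1,1,1,1,1,1,1,1]
  grip_force: 30

```text
time_s: 1.5
tool_pos: [516.7, 306.5, 231.6]
ee_rot: [[-0.494, 0.869, 0.0], [0.869, 0.494, 0.001], [0.0, 0.001, -1.0]]
ft_force: [1.2, -0.1, 0.4]
opening: 85.5
gripper_force: 0.0
```

Emit:
move_arm:
  dp:
    - [1.8,-1.85,0]
    - [1.75,-1.85,0]
    - [0,0,0]
    - [0,0,0]
    - [0,0,0]
  twist: [-0.034,0,0,0,0]
  claw: [1,1,1,1,1]

```text
time_s: 2.0
tool_pos: [550.1, 272.4, 231.2]
ee_rot: [[-0.469, 0.883, -0.001], [0.883, 0.469, 0.001], [0.001, -0.0, -1.0]]
ft_force: [-0.6, 0.9, 0.5]
opening: 85.0
gripper_force: 0.0
```

```bash
cat >> h.py <<'E'
def st():
    s=read_state();R=s["ee_rot"]
    print("t",round(s["time_s"],2),"p",np.round(s["tool_pos"],1),"yang",round(float(np.degrees(np.arctan2(R[1,1],R[0,1]))),2),"tilt",np.round(R[:,2],3),"F",np.round(s["ft_force"],2),"M",np.round(s["moment"],2),"op",round(s["opening"],1),"g",round(s["gripper_force"],1),"q",np.round(s["qpos"],2))
    return s
E
python3 -c "from h import *;st();st()"
```

```text
t 2.0 p [550.1 272.4 231.2] yang 27.95 tilt [-0.001  0.001 -1.   ] F [-0.65  0.95  0.52] M [-0.01 -0.05  0.04] op 85.0 g 0.0 q [-0.64  0.58  0.22  1.63 -0.15  0.95  0.12]
t 2.0 p [550.1 272.4 231.2] yang 27.95 tilt [-0.001  0.001 -1.   ] F [-0.65  0.95  0.52] M [-0.01 -0.05  0.04] op 85.0 g 0.0 q [-0.64  0.58  0.22  1.63 -0.15  0.95  0.12]
```

Emit:
move_arm:
  dp:
    - [0.07,-0.18,-3]
    - [0,0,-4]
    - [0,0,-4]
    - [0,0,-3.5]
    - [0,0,-2.5]
    - [0,0,-1.5]
    - [0,0,-1]
    - [0,0,0]
  twist: [0,0,0,0,0,0,0,0]
  claw: [1,1,1,1,1,1,1,1]

```text
time_s: 2.8
tool_pos: [551.1, 269.6, 35.7]
ee_rot: [[-0.468, 0.884, -0.001], [0.884, 0.468, -0.0], [0.0, -0.001, -1.0]]
ft_force: [-0.5, -0.4, -0.1]
opening: 85.5
gripper_force: 0.0
```

Emit:
move_arm:
  dp:
    - [0,0,0]
    - [0,0,0]
    - [0,0,0]
    - [0,0,0]
    - [0,0,0]
  twist: [0,0,0,0,0]
  claw: [0.4,0.3,0.2,0.15,0.12]

```text
time_s: 3.3
tool_pos: [552.3, 269.4, 36.9]
ee_rot: [[-0.467, 0.884, 0.001], [0.884, 0.467, 0.001], [-0.0, 0.001, -1.0]]
ft_force: [0.7, 0.5, 1.3]
opening: 47.6
gripper_force: 0.4
```

Run:
```python
from h import *
st();a=snapshot("scene")
cv2.imwrite("pics/c1.png",cv2.resize(a["image"][120:280,320:560,::-1],None,fx=3,fy=3,interpolation=cv2.INTER_CUBIC))
```

```text
t 3.3 p [552.3 269.4  36.9] yang 27.84 tilt [ 0.001  0.001 -1.   ] F [0.67 0.54 1.26] M [ 0.09 -0.17 -0.01] op 47.6 g 0.4 q [-0.59  0.84  0.15  1.76 -0.22  0.55  0.18]
```

View pics/c1.png

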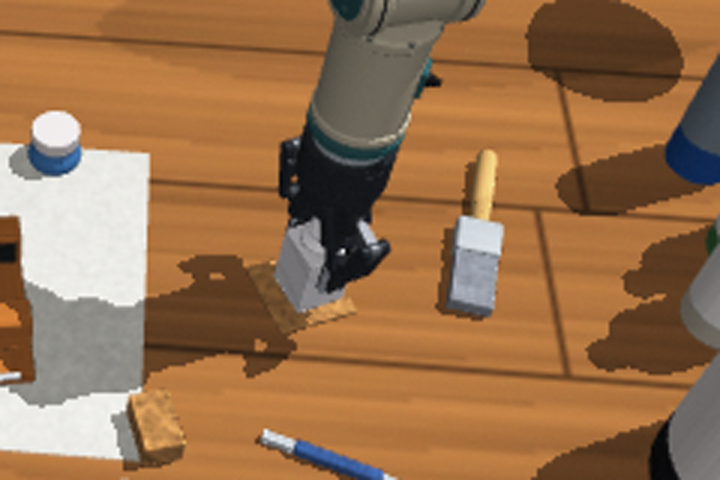

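The fingers straddle blank_1 on its pad (crop pixel 310,265), almost touching. Now close gently.

Emit:
move_arm:
  dp:
    - [0,0,0]
    - [0,0,0]
    - [0,0,0]
    - [0,0,0]
    - [0,0,0]
    - [0,0,0]
  twist: [0,0,0,0,0,0]
  claw: [0.06,0.0,-0.1,-0.2,-0.3,-0.3]
  grip_force: 30

```text
time_s: 3.95
tool_pos: [552.6, 269.6, 36.9]
ee_rot: [[-0.467, 0.884, 0.002], [0.884, 0.467, 0.001], [0.0, 0.002, -1.0]]
ft_force: [1.1, 0.7, 5.1]
opening: 45.5
gripper_force: 30.3
```

```bash
python3 -c "from h import *;st()"
```

```text
t 3.95 p [552.6 269.6  36.9] yang 27.84 tilt [ 0.002  0.001 -1.   ] F [1.1  0.66 5.05] M [ 0.06 -0.16 -0.04] op 45.5 g 30.3 q [-0.59  0.84  0.15  1.76 -0.22  0.55  0.18]
```

Emit:
move_arm:
  dp:
    - [0,0,0.3]
    - [0,0,0.7]
    - [0,0,1]
    - [0,0,1]
    - [0,0,1]
    - [0,0,0.5]
    - [0,0,0]
    - [0,0,0]
  twist: [0,0,0,0,0,0,0,0]
  claw: [-0.3,-0.3,-0.3,-0.3,-0.3,-0.3,-0.3,-0.3]

```text
time_s: 4.75
tool_pos: [551.6, 269.1, 81.4]
ee_rot: [[-0.467, 0.884, -0.0], [0.884, 0.467, 0.0], [0.0, -0.0, -1.0]]
ft_force: [0.6, 0.4, -4.1]
opening: 45.7
gripper_force: 31.4
```

Emit:
move_arm:
  dp:
    - [0,0,0]
    - [0,0,0]
    - [0,0,0]
    - [0,0,0]
    - [0,0,0]
    - [0,0,0]
  twist: [0,0,0,0,0,0]
  claw: [-0.3,-0.3,-0.3,-0.3,-0.3,-0.3]

```text
time_s: 5.35
tool_pos: [551.7, 269.2, 81.3]
ee_rot: [[-0.467, 0.884, -0.0], [0.884, 0.467, 0.0], [0.0, -0.0, -1.0]]
ft_force: [-1.2, -0.5, -3.4]
opening: 46.0
gripper_force: 31.4
```

```bash
cat >> h.py <<'E'
def weigh(n=6):
    f=[];tz=[]
    for i in range(n):
        snapshot("top");s=read_state();f.append(s["ft_force"]);tz.append(s["joint_torque"])
    print("F mean",np.mean(f,0).round(2),"sd",np.std(f,0).round(2),"tau",np.mean(tz,0).round(2))
E
python3 - <<'E'
from h import *
st();weigh();a=snapshot("scene")
cv2.imwrite("pics/c2.png",cv2.resize(a["image"][120:280,320:560,::-1],None,fx=3,fy=3,interpolation=cv2.INTER_CUBIC))
E
```

```text
t 5.35 p [551.7 269.2  81.3] yang 27.85 tilt [-0.  0. -1.] F [-1.24 -0.53 -3.43] M [-0.02 -0.03  0.02] op 46.0 g 31.4 q [-0.6   0.77  0.17  1.75 -0.2   0.64  0.17]
F mean [-0.04  0.02 -3.06] sd [0.59 0.52 0.71] tau [ 0.000e+00 -5.895e+01  3.730e+00 -1.418e+01  1.000e-02  0.000e+00
  0.000e+00]
```

View pics/c2.png

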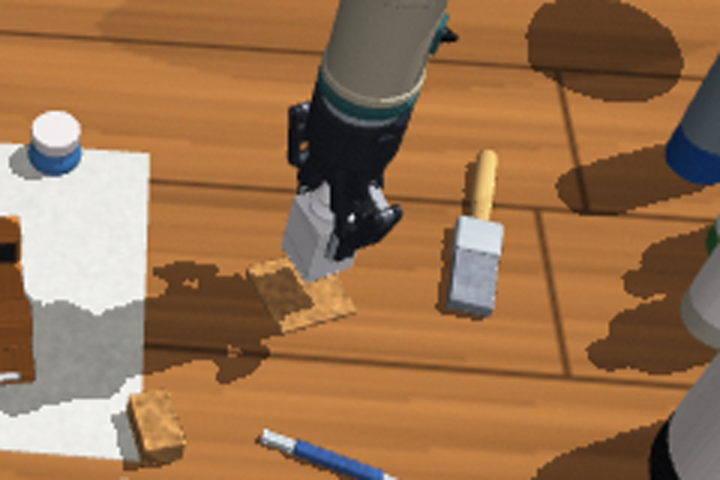

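blank_1 (crop 318,235) is clear of its pad (300,293) and weighs about 3.1 N, so ~0.31 kg: the lighter one. Checking the pad's centre before setting it back.

Run:
```python
from h import *
for c in("scene","top"):
    p=snapshot(c)
    for r in masks_of("pad_1",p)[:2]:
        P=pts(p,r["region"]);P=P[(P[:,2]>0)&(P[:,2]<14)]
        if len(P)<20: continue
        rc=cv2.minAreaRect(P[:,:2].astype(np.float32));print(c,round(r["score"],2),np.round(rc[0]),np.round(rc[1]),round(rc[2]),len(P))
```

```text
scene 0.65 [553. 264.] [76. 76.] 22 502
scene 0.56 [ 488. -252.] [76. 73.] 27 215
top 0.7 [558. 244.] [78. 40.] 13 164
top 0.56 [ 483. -251.] [76. 72.] 29 172
```

Emit:
move_arm:
  dp:
    - [0,0,-0.5]
    - [0,0,-1]
    - [0,0,-1]
    - [0,0,-0.8]
    - [0,0,-0.4]
    - [0,0,-0.3]
    - [0,0,0]
    - [0,0,0]
  twist: [0,0,0,0,0,0,0,0]
  claw: [-0.3,-0.3,-0.3,-0.3,-0.3,-0.3,-0.3,-0.3]

```text
time_s: 6.7
tool_pos: [552.0, 269.2, 41.5]
ee_rot: [[-0.467, 0.884, 0.0], [0.884, 0.467, 0.0], [0.0, 0.0, -1.0]]
ft_force: [0.1, -0.6, -2.5]
opening: 45.6
gripper_force: 31.4
```

Emit:
move_arm:
  dp:
    - [0,0,-0.15]
    - [0,0,-0.1]
    - [0,0,-0.08]
    - [0,0,0]
    - [0,0,0]
  twist: [0,0,0,0,0]
  claw: [-0.3,-0.3,-0.3,-0.3,-0.3]

```text
time_s: 7.2
tool_pos: [551.8, 269.2, 38.0]
ee_rot: [[-0.467, 0.884, 0.0], [0.884, 0.467, 0.0], [0.0, 0.0, -1.0]]
ft_force: [-0.2, 0.7, -3.8]
opening: 45.8
gripper_force: 31.4
```

Emit:
move_arm:
  dp:
    - [0,0,-0.06]
    - [0,0,-0.05]
    - [0,0,0]
    - [0,0,0]
  twist: [0,0,0,0]
  claw: [-0.3,-0.3,-0.3,-0.3]

```text
time_s: 7.6
tool_pos: [551.8, 269.2, 36.9]
ee_rot: [[-0.467, 0.884, 0.0], [0.884, 0.467, 0.0], [0.0, 0.0, -1.0]]
ft_force: [0.1, 0.8, -2.0]
opening: 45.2
gripper_force: 31.4
```

```bash
python3 -c "from h import *;st();weigh(4)"
```

```text
t 7.6 p [551.8 269.2  36.9] yang 27.85 tilt [ 0.  0. -1.] F [ 0.06  0.82 -2.02] M [-0.03 -0.03 -0.07] op 45.2 g 31.4 q [-0.59  0.84  0.15  1.76 -0.22  0.56  0.18]
F mean [-0.82  0.07 -2.72] sd [0.43 0.24 0.31] tau [ 2.000e-02 -6.004e+01  3.610e+00 -1.244e+01  1.000e-02 -0.000e+00
  0.000e+00]
```

Emit:
move_arm:
  dp:
    - [0,0,-0.05]
    - [0,0,-0.05]
    - [0,0,0]
    - [0,0,0]
  twist: [0,0,0,0]
  claw: [-0.3,-0.3,-0.3,-0.3]

```text
time_s: 8.2
tool_pos: [551.8, 269.2, 36.9]
ee_rot: [[-0.467, 0.884, 0.0], [0.884, 0.467, 0.0], [0.0, 0.0, -1.0]]
ft_force: [-2.4, -1.8, 6.1]
opening: 45.5
gripper_force: 32.3
```

```bash
python3 -c "from h import *;st();weigh(4)"
```

```text
t 8.2 p [551.8 269.2  36.9] yang 27.84 tilt [ 0.  0. -1.] F [-2.37 -1.75  6.06] M [-0.29  0.49  0.02] op 45.5 g 32.3 q [-0.59  0.84  0.15  1.76 -0.22  0.56  0.18]
F mean [-2.37 -0.75  5.72] sd [0.3  0.46 0.41] tau [ 1.500e-01 -5.555e+01  3.330e+00 -1.233e+01 -4.000e-02 -8.200e-01
  0.000e+00]
```

Seated. Release and rise.

Emit:
move_arm:
  dp:
    - [0,0,0.05]
    - [0,0,0]
    - [0,0,0]
    - [0,0,0]
    - [0,0,0]
    - [0,0,0]
    - [0,0,0]
    - [0,0,0]
  twist: [0,0,0,0,0,0,0,0]
  claw: [-0.05,0.1,0.2,0.4,0.7,1,1,1]

```text
time_s: 9.2
tool_pos: [551.8, 269.2, 36.4]
ee_rot: [[-0.467, 0.884, 0.0], [0.884, 0.467, 0.0], [0.0, 0.0, -1.0]]
ft_force: [-0.2, -0.3, 0.4]
opening: 85.3
gripper_force: 0.0
```

Emit:
move_arm:
  dp:
    - [0,0,0.5]
    - [0,0,1.5]
    - [0,0,3]
    - [0,0,4]
    - [0,0,4]
    - [0,0,4]
    - [0,0,2.5]
    - [0,0,0]
  twist: [0,0,0,0,0,0,0,0]
  claw: [1,1,1,1,1,1,1,1]

```text
time_s: 10.0
tool_pos: [554.3, 270.1, 237.2]
ee_rot: [[-0.467, 0.884, 0.009], [0.884, 0.467, 0.005], [0.0, 0.01, -1.0]]
ft_force: [0.2, -0.5, -0.2]
opening: 85.4
gripper_force: 0.0
```

Run:
```python
from h import *
st();p=snapshot("scene");A=pts(p)
Q=A[np.hypot(A[:,0]-551,A[:,1]-269)<45]
for lo,hi in((70,80),(92,104)):
    q=Q[(Q[:,2]>lo)&(Q[:,2]<hi)];rc=cv2.minAreaRect(q[:,:2].astype(np.float32));print(len(q),np.round(rc[0],1),np.round(rc[1],1),rc[2],np.median(q[:,2]))
```

```text
t 10.0 p [554.3 270.1 237.2] yang 27.83 tilt [ 0.009  0.005 -1.   ] F [ 0.23 -0.55 -0.22] M [ 0.01 -0.09 -0.03] op 85.4 g 0.0 q [-0.64  0.58  0.23  1.62 -0.15  0.95  0.13]
124 [551.  268.1] [47.3 46.7] 30.51445770263672 75.55276710194181
78 [552.7 267.6] [23.9 26.6] 20.08580780029297 98.08995163970815
```

Emit:
move_arm:
  dp:
    - [-0.5,-4,0]
    - [-0.5,-4,0]
    - [-0.5,-4,0]
    - [-0.5,-4,0]
    - [-0.5,-4,0]
    - [-0.5,-4,0]
    - [-0.5,-4,0]
    - [-0.5,-4,0]
  twist: [-0.03,-0.03,-0.03,-0.03,-0.03,-0.03,-0.03,-0.03]
  claw: [1,1,1,1,1,1,1,1]

```text
time_s: 10.85
tool_pos: [510.4, -52.2, 230.7]
ee_rot: [[-0.242, 0.97, -0.002], [0.97, 0.242, 0.0], [0.001, -0.002, -1.0]]
ft_force: [0.0, -1.0, -0.6]
opening: 85.6
gripper_force: 0.0
```

Emit:
move_arm:
  dp:
    - [-0.5,-4,0]
    - [-0.5,-4,0]
    - [-0.5,-4,0]
    - [-0.5,-4,0]
    - [-0.45,-4,0]
    - [0,-0.75,0]
    - [0,0,0]
    - [0,0,0]
  twist: [-0.03,-0.03,-0.03,-0.02,0,0,0,0]
  claw: [1,1,1,1,1,1,1,1]

```text
time_s: 11.65
tool_pos: [487.1, -256.5, 230.7]
ee_rot: [[-0.137, 0.991, -0.001], [0.991, 0.137, 0.002], [0.002, -0.001, -1.0]]
ft_force: [-0.8, 1.1, 0.2]
opening: 85.4
gripper_force: 0.0
```

Emit:
move_arm:
  dp:
    - [0,0,0]
    - [0,0,0]
    - [0,0,0]
  twist: [0,0,0]
  claw: [1,1,1]

```text
time_s: 11.95
tool_pos: [487.6, -257.2, 231.4]
ee_rot: [[-0.137, 0.991, 0.0], [0.991, 0.137, 0.0], [0.0, 0.0, -1.0]]
ft_force: [0.2, -0.2, 0.5]
opening: 85.3
gripper_force: 0.0
```

Run:
```python
from h import *
st();weigh(6)
```

```text
t 11.95 p [ 487.6 -257.2  231.4] yang 7.9 tilt [ 0.  0. -1.] F [ 0.15 -0.18  0.53] M [-0.    0.02  0.01] op 85.3 g 0.0 q [ 0.21  0.51  0.34  1.8  -0.22  0.87  0.79]
F mean [0.25 0.29 0.1 ] sd [0.58 0.38 0.52] tau [ -0.09 -46.1    4.17 -17.22   0.     0.    -0.  ]
```

Emit:
move_arm:
  dp:
    - [0,-0.05,-3]
    - [0,0,-4]
    - [0,0,-4]
    - [0,0,-3.5]
    - [0,0,-2.5]
    - [0,0,-1.5]
    - [0,0,-1]
    - [0,0,0]
  twist: [0,0,0,0,0,0,0,0]
  claw: [1,1,1,1,1,1,1,1]

```text
time_s: 13.05
tool_pos: [486.6, -258.6, 35.4]
ee_rot: [[-0.135, 0.991, -0.002], [0.991, 0.135, 0.001], [0.001, -0.002, -1.0]]
ft_force: [0.0, -0.6, -0.3]
opening: 85.4
gripper_force: 0.0
```

Emit:
move_arm:
  dp:
    - [0,0,0]
    - [0,0,0]
    - [0,0,0]
    - [0,0,0]
    - [0,0,0]
  twist: [0,0,0,0,0]
  claw: [0.4,0.3,0.2,0.15,0.12]

```text
time_s: 13.55
tool_pos: [487.5, -258.9, 36.8]
ee_rot: [[-0.136, 0.991, 0.001], [0.991, 0.136, -0.0], [-0.0, 0.001, -1.0]]
ft_force: [-0.0, -0.7, 0.6]
opening: 47.8
gripper_force: 0.0
```

Emit:
move_arm:
  dp:
    - [0,0,0]
    - [0,0,0]
    - [0,0,0]
    - [0,0,0]
    - [0,0,0]
    - [0,0,0]
  twist: [0,0,0,0,0,0]
  claw: [0.06,0.0,-0.1,-0.2,-0.3,-0.3]
  grip_force: 34

```text
time_s: 14.15
tool_pos: [487.8, -258.9, 36.9]
ee_rot: [[-0.136, 0.991, 0.001], [0.991, 0.136, -0.0], [-0.0, 0.001, -1.0]]
ft_force: [0.0, 1.3, 5.5]
opening: 45.6
gripper_force: 34.4
```

```bash
python3 -c "from h import *;st()"
```

```text
t 14.15 p [ 487.8 -258.9   36.9] yang 7.8 tilt [ 0.001 -0.    -1.   ] F [0.01 1.33 5.55] M [ 0.14  0.04 -0.09] op 45.6 g 34.4 q [ 0.31  0.79  0.2   1.94 -0.34  0.44  0.9 ]
```

Emit:
move_arm:
  dp:
    - [0,0,0.3]
    - [0,0,0.7]
    - [0,0,1]
    - [0,0,1]
    - [0,0,1]
    - [0,0,0.5]
    - [0,0,0]
    - [0,0,0]
  twist: [0,0,0,0,0,0,0,0]
  claw: [-0.3,-0.3,-0.3,-0.3,-0.3,-0.3,-0.3,-0.3]

```text
time_s: 14.95
tool_pos: [487.2, -258.7, 81.5]
ee_rot: [[-0.136, 0.991, 0.0], [0.991, 0.136, 0.0], [0.0, 0.0, -1.0]]
ft_force: [0.4, -0.1, -4.8]
opening: 45.6
gripper_force: 35.8
```

Emit:
move_arm:
  dp:
    - [0,0,0]
    - [0,0,0]
    - [0,0,0]
    - [0,0,0]
  twist: [0,0,0,0]
  claw: [-0.3,-0.3,-0.3,-0.3]

```text
time_s: 15.35
tool_pos: [487.1, -258.8, 81.2]
ee_rot: [[-0.136, 0.991, -0.0], [0.991, 0.136, 0.0], [0.0, -0.0, -1.0]]
ft_force: [0.7, -0.5, -4.0]
opening: 45.4
gripper_force: 35.8
```

```bash
python3 -c "from h import *;st();weigh()"
```

```text
t 15.35 p [ 487.1 -258.8   81.2] yang 7.79 tilt [-0.  0. -1.] F [ 0.75 -0.5  -3.95] M [-0.01  0.02 -0.01] op 45.4 g 35.8 q [ 0.28  0.72  0.24  1.92 -0.32  0.54  0.88]
F mean [-0.25 -0.18 -5.25] sd [0.43 0.47 0.26] tau [ 0.000e+00 -5.446e+01  4.550e+00 -1.213e+01  1.000e-02  0.000e+00
  0.000e+00]
```

blank_2 weighs ~5.3 N (0.54 kg), so it is the heavier one. Carry it to the vise.

Emit:
move_arm:
  dp:
    - [0,0,1]
    - [0,0,1.5]
    - [0,0,1.5]
    - [0,0,1.1]
    - [0.5,1,0]
    - [0.9,2,0]
    - [1.2,2.7,0]
    - [1.2,2.7,0]
  twist: [0,0,0,0,0,0.011,0.011,0.011]
  claw: [-0.3,-0.3,-0.3,-0.3,-0.3,-0.3,-0.3,-0.3]

```text
time_s: 16.45
tool_pos: [525.4, -172.9, 131.9]
ee_rot: [[-0.168, 0.986, -0.001], [0.986, 0.168, 0.001], [0.001, -0.001, -1.0]]
ft_force: [0.9, 0.5, -4.6]
opening: 45.7
gripper_force: 36.2
```

Emit:
move_arm:
  dp:
    - [1.2,2.7,0]
    - [1.2,2.7,0]
    - [1.2,2.7,0]
    - [1.2,2.7,0]
    - [1.0,2.0,0]
    - [0.8,1.5,0]
    - [0.4,0.9,0]
    - [0,0,0]
  twist: [0.011,0,0,0,0,0,0,0]
  claw: [-0.3,-0.3,-0.3,-0.3,-0.3,-0.3,-0.3,-0.3]

```text
time_s: 17.25
tool_pos: [595.5, -21.1, 132.0]
ee_rot: [[-0.181, 0.983, -0.0], [0.983, 0.181, 0.001], [0.001, -0.0, -1.0]]
ft_force: [-0.1, -0.3, -4.3]
opening: 45.4
gripper_force: 36.1
```

Emit:
move_arm:
  dp:
    - [0,0,0]
    - [0,0,0]
    - [0,0,0]
    - [0,0,0]
  twist: [0,0,0,0]
  claw: [-0.3,-0.3,-0.3,-0.3]

```text
time_s: 17.65
tool_pos: [595.0, -23.8, 132.5]
ee_rot: [[-0.178, 0.984, -0.0], [0.984, 0.178, -0.0], [-0.0, -0.0, -1.0]]
ft_force: [1.2, -0.6, -4.7]
opening: 45.7
gripper_force: 36.1
```

Run:
```python
from h import *
st();weigh(3);a=snapshot("scene");b=snapshot("top")
cv2.imwrite("pics/c3.png",cv2.resize(a["image"][130:290,200:460,::-1],None,fx=3,fy=3,interpolation=cv2.INTER_CUBIC))
for n,p in(("scene",a),("top",b)):
    A=pts(p)
    q=A[(np.abs(A[:,0]-596)<140)&(np.abs(A[:,1]+22)<80)]
    for lo,hi in((50,60),(92,130)):
        r=q[(q[:,2]>lo)&(q[:,2]<hi)]
        if len(r)>10:
            rc=cv2.minAreaRect(r[:,:2].astype(np.float32));print(n,lo,len(r),np.round(rc[0],1),np.round(rc[1],1),round(rc[2],1),"zmin",np.percentile(r[:,2],[1,50]).round(1))
```

```text
t 17.65 p [595.  -23.8 132.5] yang 10.23 tilt [-0. -0. -1.] F [ 1.17 -0.61 -4.67] M [-0.02  0.02 -0.02] op 45.7 g 36.1 q [-0.21  0.69  0.32  1.77 -0.31  0.72  0.46]
F mean [-0.13 -0.06 -4.79] sd [0.21 0.55 0.28] tau [ 1.000e-01 -5.645e+01  5.780e+00 -1.574e+01  2.000e-02  0.000e+00
  0.000e+00]
scene 50 400 [596.6 -22.8] [121.9  79.7] 10.1 zmin [50.5 55.3]
scene 92 118 [611.2 -29.4] [57.5 28.4] 63.5 zmin [102.7 115.5]
top 50 29 [554.4 -60.8] [17.  28.4] 89.2 zmin [50.8 55.4]
```

View pics/c3.png

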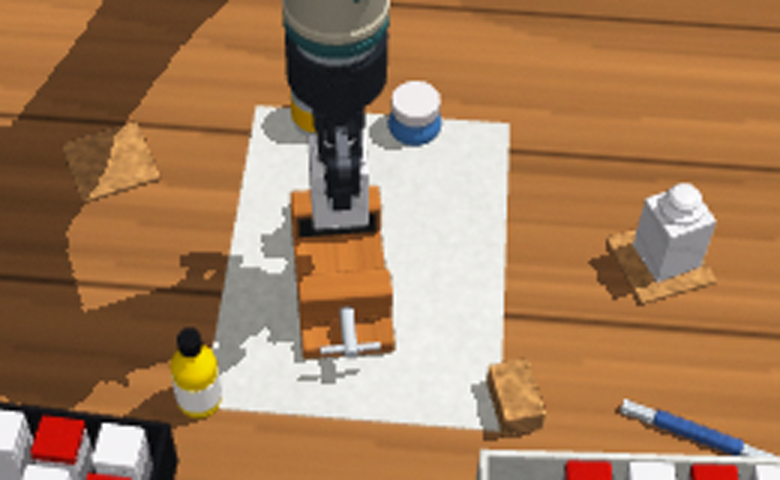

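The blank hangs upright over the vise mouth at crop (340,200). blank_1 stands on its pad at (675,235), and nothing else has moved. A small centring nudge, then hand in.

Emit:
move_arm:
  dp:
    - [0.1,0.15,0]
    - [0,0,0]
    - [0,0,0]
    - [0,0,0]
    - [0,0,0]
    - [0,0,0]
  twist: [0,0,0,0,0,0]
  claw: [-0.3,-0.3,-0.3,-0.3,-0.3,-0.3]

```text
time_s: 18.5
tool_pos: [596.2, -21.4, 132.4]
ee_rot: [[-0.179, 0.984, -0.0], [0.984, 0.179, 0.0], [0.0, -0.0, -1.0]]
ft_force: [0.1, -0.1, -5.3]
opening: 45.6
gripper_force: 36.1
```

```bash
python3 -c "from h import *;st();print(close_job())"
```

```text
t 18.5 p [596.2 -21.4 132.4] yang 10.31 tilt [-0.  0. -1.] F [ 0.15 -0.07 -5.32] M [ 0.03 -0.03 -0.  ] op 45.6 g 36.1 q [-0.21  0.7   0.32  1.77 -0.31  0.72  0.46]
the job is handed in; nothing more can be done
None
```

I handed the job in at 18.5 s: blank_2 is the heavier (about 0.54 kg against 0.31 kg) and is held upright and square, about 47 mm above the middle of the vise jaws, while blank_1 stands released on its own pad.

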